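# Seat the tall sound canister against its pickup and bolt it in

### The job

Slide the tall steel canister along the bench into its cradle, pushing it low down so that it stays standing on its foot (never lifted, rocked or tipped), and press it home against the pickup's sprung pad: about 10 N must reach the pad for half a second, and never as much as 15 N. Then push the cradle's sliding bolt fully across behind it by its knob, leaving the canister home and upright and the other things on the bench where they are.

Things in the scene. Friction and masses are not known exactly. Their poses are not given: they have to be found in the camera images.
- canister_mid (a point): Centre, half-way up, of the loose upright steel canister: round, 88 mm across and straight-sided from the bench to 175 mm, then shouldered to a 48 mm wide neck and cap; 230 mm tall, 0.6 to 1.1 kg, too wide to grip. Sliding drag on the bench 2 to 8 N (varies). A push higher than about 60 mm may tip it, and so may the gripper's body leaning on its upper part.
- seat (a point): Point on the bench in the fixed wooden cradle where the canister's axis stands when home, give or take: at x = -8 to +13 mm (pad adjustable). Its x axis points the way in, to the pickup; y left, z up. Two cheeks 40 mm high, inner faces at y = -48 and +48 mm from x = -8 to +52 mm, flare outward to a mouth at x = -45 mm, 130 mm wide. Bench in front of the mouth is free.
- pickup: Fixed black block 40 x 70 x 70 mm, axes as the seat's, at the cradle's closed end; origin: foot of its face towards the canister, 64 mm beyond the seat. A rubber pad there, 6 to 62 mm above the bench, stands 8 to 28 mm out (screw setting not measured: feel for it); sprung, stiff, about 20 N per mm. Force felt = sliding drag + pad force. Let go, the canister may creep back 1 mm.
- bolt (a joint): Travel of the steel sliding bolt: 0 = drawn back (at the start), 0.075 m = fully across behind the canister, against its end stop. Slides towards the seat's +y with 2 to 4 N of friction and stays where left. Its fixed bracket, up to 46 mm high, covers x = -87 to -43 and y = -72 to -190 mm from the seat.
- bolt_knob (a point): On the axis of the bolt's dark upright knob, 76 mm above the bench: a 20 x 20 mm square post, its top 21 mm above this point, its side clear of the bracket down to 30 mm below it. At joint 0 it is at x = -65, y = -175 mm from the seat; it moves towards the seat's +y with the bolt. Axes as the seat's.
- tin: Bystander to be left alone: open steel tin, 74 mm across, 105 mm tall; origin at its foot.
- oil_can: Bystander to be left alone: closed aluminium bottle, 52 mm across, 130 mm tall; origin at its foot.
- tape: Bystander to be left alone: black roll of tape lying flat, 90 mm across, 24 mm tall; origin at its foot.
- blue_box: Bystander to be left alone: small blue box, 50 x 90 x 35 mm; origin at its foot.
- whisk: Bystander to be left alone: steel whisk lying down, 260 mm long along x, 52 mm wide; origin at bench height.
- wood_block: Bystander to be left alone: dark wooden block, 45 x 70 x 30 mm; origin at its foot.
Mind the look-alikes: they are no part of the job. Leave any orange or pink look-alike of the pickup alone. Leave any yellow look-alike of the part that bears canister_mid alone.

How it is judged:
On the way, in this order (a step that is already met when the one before it is completed fails the run):
1. the canister, in the cradle and with the bolt still drawn back, is pressed against the pickup with more than 7 N for 0.3 s (contact force between canister and pickup above 7 N and x of canister_mid in the frame of seat above -0.011 m and value of joint bolt below 0.02 m), for 0.3 s.
2. the bolt is fully across (value of joint bolt above 0.069 m), for 0.2 s.
At the end, for the whole second after the job is handed in: The canister stands upright (within 3 degrees), at rest on the bench in the cradle, its axis no more than 12 mm short of the seat point and no more than 18 mm beyond it, and the bolt is across by at least 69 of its 75 mm (x of canister_mid in the frame of seat between -0.012 and 0.018 m and angle between canister_mid's own z axis and vertical below 0.05 rad and height (world z) of canister_mid below 0.12 m and value of joint bolt above 0.069 m and linear speed of canister below 0.01 m/s); the robot touches nothing.
It fails at once if the canister is pressed against the pickup with more than 16 N (contact force between canister and pickup above 16 N).
It fails at once if the canister is tipped or rocked by more than 8.5 degrees (angle between canister_mid's own z axis and vertical above 0.15 rad).
It fails at once if the canister is lifted off the bench (its centre more than 12 mm up) (height (world z) of canister_mid above 0.127 m).
It fails at once if another thing on the bench is moved by more than 15 mm (distance of any of tin, oil_can, tape, blue_box, whisk, wood_block from where it was at the start of the episode above 0.015 m).
It also fails if it takes over 72 s, if anything falls off the work surface, if the arm or the gripper's body presses on something with over 40 N, if the wrist force passes 120 N, or if a joint passes its speed limit or range.

### The arm

A 6-joint arm with a two-finger parallel gripper is mounted at the origin on the work surface. World frame = base frame: x ahead of the robot, y to its left, z up, the work surface at z = 0. Lengths are in m, angles in rad, forces in N, time in s.
With the tool pointing down it reaches from about 0.375 to 0.75 m from the base axis. Payload 9 kg.
Tool frame: the origin (TCP) lies at the centre of the arm's flange, where the gripper is bolted on; the fingertips stand 173 mm ahead of it and the grasp point (between the pads) lies 155 mm ahead of it; z points along the fingers, y is the direction in which the jaws open and shut (so a half turn about z gives the same grasp; the last joint's range is limited). The gripper opens to 85 mm and grips with 20 to 120 N. Pads are 22 mm wide; open, the fingers measure 114 mm over their backs; the gripper's body (76 mm by 85 mm) begins 54 mm behind the grasp point. The pads swing forward as they close: fully open they stand 13 mm farther back than shut.
Start: joints at [-1.474, 0.104, 0.097, 1.564, 0, 1.353], TCP at [0.186, -0.571, 0.405] pointing down, gripper open.
Joint ranges: [-2.99, 2.99], [-0.84, 1.86], [-1.1, 1.16], [-1.84, 2.11], [-1.51, 1.56], [-3.14, 3.14]. Speed limits (rad/s): [2.22, 2.22, 2.57, 3.14, 3.14, 3.14].

### API

Orientations are given as a unit quaternion [w, x, y, z].
In Python, from rig import * gives the robot as it stands. Calls block until the motion is done:
- move_ptp(position, orientation): joint-space move of the TCP to a pose.
- line_to(position, vel=0.15, ori=None): straight line of the TCP; ori=None keeps the orientation; vel is the mean speed in m/s.
- set_joints(angles): joint-space move.
- set_gripper(opening, effort=None): finger opening in m; effort is the grip in N (None keeps the last); returns when the fingers have stopped.
- hold(seconds).
- inverse_kinematics(position, orientation): joint angles nearest the present ones, or None.
- state(): the state.
- camera(name): name is "scene" or "top" or "wrist"; returns a dict with "image" (384x512x3 uint8, red, green, blue), "fov_y" (degrees; the focal length in pixels is half the picture's height over the tangent of half this angle, whatever the lens; pixels are square), "cx", "cy" (the principal point, pixels), "rvec" (rotation vector, rad) and "tvec" (3), from world to camera coordinates, as OpenCV has them. Camera axes: x right, y down, z forward; pixel columns grow to the right and rows downward; lengths in m; the calibration is good to about 2 mm. A picture is of the moment at which its call begins. There is no depth.
A pose or a line that the arm cannot do raises Unreachable and nothing moves.
- finish_job(): hands the job in, once; it reports no verdict.
The state is a dict: "time_s": time; "q": joint angles; "dq": joint speeds; "joint_torque": joint torques, N m; "tcp_pos": TCP position; "ee_rot": TCP orientation; "force": force on the tool from outside, world axes, zero at the start; "moment": the same for the moment, N m; "gripper_width": finger opening in m.
Only numpy, scipy, OpenCV 4.12 (cv2) and the standard library are available. Lean on these libraries where they do the work, as an engineer would, in place of code of your own. Each camera call takes 0.05 s, during which the arm holds its last target. There are 200 camera calls.

## Working session

There is one attempt and no reset: what is moved stays moved. The work goes in short steps, each a Python script; the robot and the scene stay as the last script left them, time stands still between calls to the robot, and variables do not carry over. Pictures are saved under pics/ and viewed, about 8 in all and at most 12, crops included, and the job is handed in when it is done.

```bash
ls; mkdir -p pics
cat > h.py <<'E'
from rig import *
import numpy as np, cv2
def cam(n):
    c=camera(n); R=cv2.Rodrigues(np.array(c["rvec"],float))[0]; t=np.array(c["tvec"],float).ravel()
    f=c["image"].shape[0]/2/np.tan(np.radians(c["fov_y"])/2)
    return dict(img=c["image"],R=R,t=t,f=f,cx=c["cx"],cy=c["cy"])
def ray(c,u,v):
    d=c["R"].T@np.array([(u-c["cx"])/c["f"],(v-c["cy"])/c["f"],1.]); return -c["R"].T@c["t"],d
def onz(c,u,v,z=0):
    o,d=ray(c,u,v); return o+d*(z-o[2])/d[2]
def proj(c,p):
    q=c["R"]@np.array(p,float)+c["t"]; return [q[0]/q[2]*c["f"]+c["cx"],q[1]/q[2]*c["f"]+c["cy"]]
def save(img,n): cv2.imwrite("pics/"+n,cv2.cvtColor(img,cv2.COLOR_RGB2BGR))
E
python3 - <<'E'
from h import *
import pickle
for n in("scene","top"):
    c=cam(n); pickle.dump(c,open(n+".pkl","wb")); save(cv2.resize(c["img"],(800,600),interpolation=cv2.INTER_CUBIC),n+"0.png")
    print(n,-c["R"].T@c["t"],c["f"])
print(state())
E
```

```text
pics
scene [1.02635281 0.22144718 0.9657748 ] 427.4042652676219
top [0.44705661 0.00425205 1.46479004] 498.4699126477718
{'time_s': 0.1, 'q': array([-1.47372936e+00,  1.04630439e-01,  9.66021005e-02,  1.56386992e+00,
        5.16566743e-05,  1.35309971e+00]), 'dq': array([-0.00033498, -0.00093555,  0.00294133,  0.00046305,  0.00060897,
        0.00064766]), 'joint_torque': array([ 7.21429446e-03, -5.58209467e+01,  5.04719210e+01,  1.28471054e-02,
       -2.42723627e-04, -7.08500224e-06]), 'tcp_pos': array([ 0.18576507, -0.57043935,  0.40403562]), 'ee_rot': array([-5.48406934e-04,  9.87640879e-01,  1.56732860e-01,  5.89926196e-05]), 'force': array([-0.91822415, -0.48175917,  0.26215962]), 'moment': array([-0.00476559,  0.04198439,  0.00144977]), 'gripper_width': 0.08543517383622172}
```

View pics/scene0.png

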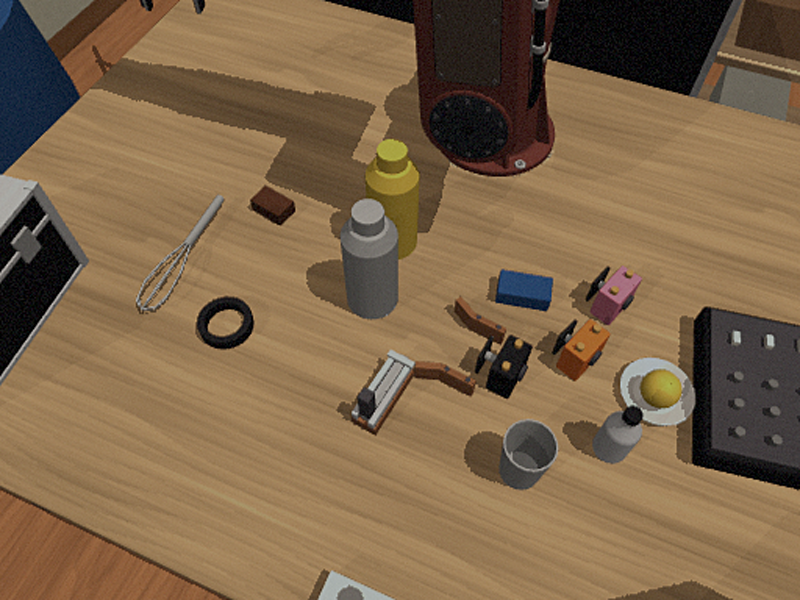

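View pics/top0.png

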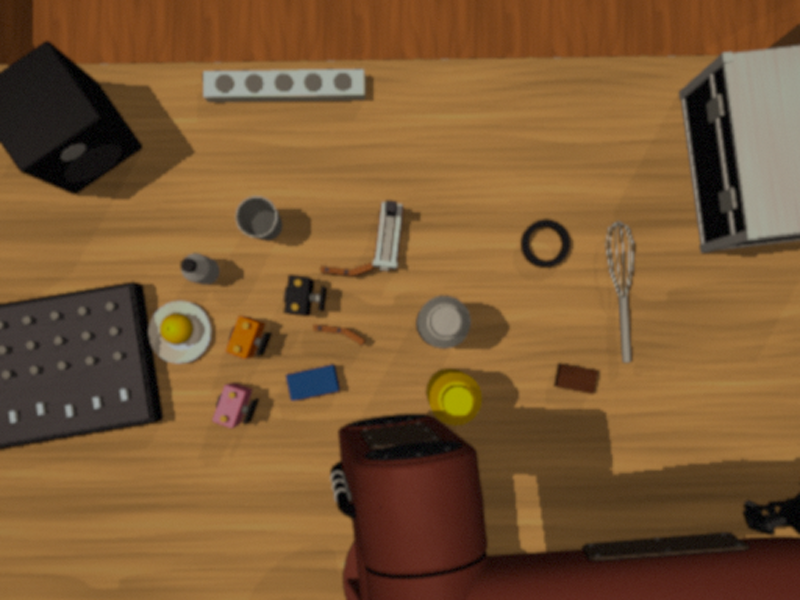

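Scene and top (800x600) both show the target: steel canister at top (444,322), with its yellow look-alike at (456,398). The black pickup is at top (300,295), with orange (246,337) and pink (233,405) look-alikes. The bolt bracket spans (391,205)-(385,270), with its knob at (391,208). The steel canister and black pickup fit the description by colour, and the cradle cheeks sit at the black pickup. I'll confirm this in one enlarged crop and measure from it.

```bash
cat > m.py <<'E'
from h import *
import pickle
c=pickle.load(open("top.pkl","rb")); s=pickle.load(open("scene.pkl","rb"))
im=c["img"]; x0,y0,x1,y1=160,110,320,290
save(cv2.resize(im[y0:y0+120,x0:x1],None,fx=5,fy=5,interpolation=cv2.INTER_CUBIC),"crop.png")
def big(c,m,box):
    M=np.zeros_like(m,np.uint8); a,b,d,e=box; M[b:e,a:d]=m[b:e,a:d]
    n,l,st,ce=cv2.connectedComponentsWithStats(M); k=1+np.argmax(st[1:,4]); 
    cn=cv2.findContours((l==k).astype(np.uint8),cv2.RETR_EXTERNAL,cv2.CHAIN_APPROX_NONE)[0][0]
    return cn,st[k],ce[k]
hsv=cv2.cvtColor(im,cv2.COLOR_RGB2HSV); S,V=hsv[...,1],hsv[...,2]
# grey low-saturation objects
g=(S<60)&(V>60)
for name,box in (("bracket",(232,120,265,178)),("can",(262,184,306,226))):
    cn,st,ce=big(c,g,box); r=cv2.minAreaRect(cn); print(name,st,ce,r)
    if name=="bracket":
        for z in(.046,):
            P=np.array([onz(c,u,v,z)[:2] for u,v in cv2.boxPoints(r)]); print(P, np.linalg.norm(P-np.roll(P,1,0),axis=1))
    else: print(cv2.minEnclosingCircle(cn))
b=(V<60)
for name,box in (("pickup",(178,170,212,206)),("knob",(242,124,262,142))):
    cn,st,ce=big(c,b,box); r=cv2.minAreaRect(cn); print(name,st,ce,r)
    z=.07 if name=="pickup" else .097
    P=np.array([onz(c,u,v,z)[:2] for u,v in cv2.boxPoints(r)]); print(P,P.mean(0), np.linalg.norm(P-np.roll(P,1,0),axis=1))
E
python3 m.py
```

```text
bracket [239 130  18  43 538] [248.06877323 152.21189591] ((248.1230926513672, 151.01539611816406), (14.388028144836426, 42.66794967651367), 7.125016689300537)
[[ 5.72025114e-01  5.76125853e-02]
 [ 6.93457789e-01  4.06161287e-02]
 [ 6.87655180e-01 -2.04275796e-04]
 [ 5.66239429e-01  1.69617703e-02]] [0.04106048 0.12261637 0.04123076 0.12262324]
can [268 190  32  32 796] [283.57537688 205.83040201] ((283.5, 205.5), (31.0, 31.0), 90.0)
((283.5, 205.5), 16.446983337402344)
pickup [183 177  18  25 302] [191.7218543  188.91059603] ((191.15316772460938, 188.75433349609375), (16.954378128051758, 23.036666870117188), 8.746161460876465)
[[0.49530812 0.21803733]
 [0.55896147 0.20762048]
 [0.55093591 0.1608018 ]
 [0.48729901 0.17132297]] [0.52312613 0.18944565] [0.04739597 0.06450008 0.04750156 0.06450077]
knob [248 131   6   7  30] [250.66666667 134.73333333] ((250.5, 134.0), (5.0, 6.0), 0.0)
[[0.66203952 0.02760011]
 [0.6787165  0.02733295]
 [0.67849579 0.01352425]
 [0.66181759 0.01379936]] [0.67026735 0.02056417] [0.01380253 0.01667913 0.01381047 0.01668047]
```

View pics/crop.png

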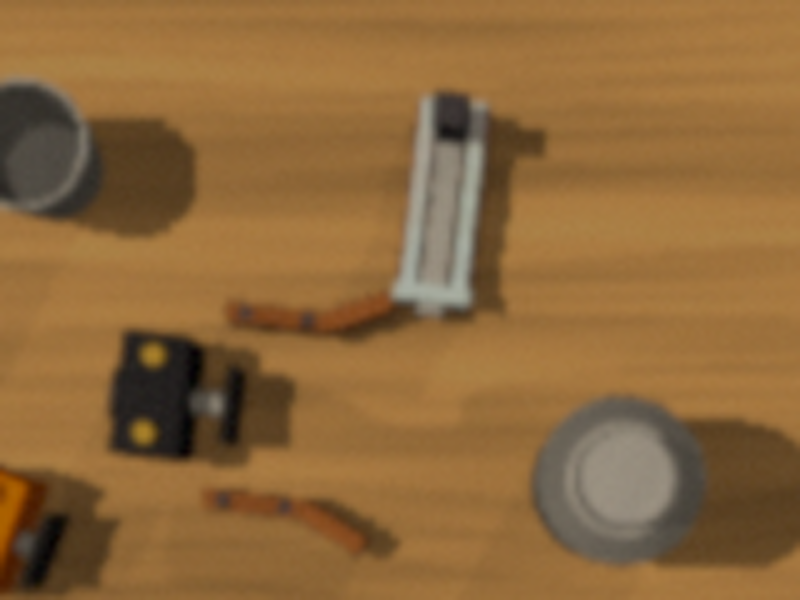

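The crop confirms it: black pickup at crop (155,395) with its pad facing the mouth, both cheeks, the bracket and knob at crop (452,115), and the steel canister at crop (620,480). Pickup centre (.5245,.1945) and bracket centre (.630,.0287) are 196.5 mm apart, against 196.4 mm expected. That puts the seat at about (.5127,.1112) with yaw of about 81.8°. Next I'll locate the canister and check the arm's reach.

```bash
cat >> h.py <<'E'
SEAT=np.array([.5126,.1112]); YAW=np.radians(81.8)
ex=np.array([np.cos(YAW),np.sin(YAW)]); ey=np.array([-ex[1],ex[0]])
from scipy.spatial.transform import Rotation as Ro
def w(x,y): return SEAT+x*ex+y*ey
def s_of(p): d=np.asarray(p)[:2]-SEAT; return np.array([d@ex,d@ey])
def ori(tilt,jaw_along_y=True,flip=False):
    "tool z down, leaned so the tips point towards seat +x by tilt"
    X=np.r_[ex,0]; Y=np.r_[ey,0]; z=-np.cos(tilt)*np.array([0,0,1])+np.sin(tilt)*X
    y=(Y if jaw_along_y else X)*(-1 if flip else 1); x=np.cross(y,z)
    q=Ro.from_matrix(np.c_[x,y,z]).as_quat(); return q[[3,0,1,2]],z
def tcp(x,y,z,zt,L=.173): return np.r_[w(x,y),z]-L*zt   # tip at seat-frame x,y, height z
E
cat > m2.py <<'E'
from h import *
import pickle
c=pickle.load(open("top.pkl","rb")); s=pickle.load(open("scene.pkl","rb"))
for n,k,box,in (("top",c,(262,184,310,230)),("scene",s,(212,122,262,210))):
    hsv=cv2.cvtColor(k["img"],cv2.COLOR_RGB2HSV); a,b,d,e=box
    m=((hsv[...,1]<60)&(hsv[...,2]>60)).astype(np.uint8); M=np.zeros_like(m); M[b:e,a:d]=m[b:e,a:d]
    M=cv2.morphologyEx(M,cv2.MORPH_OPEN,np.ones((3,3)))
    ys,xs=np.nonzero(M); print(n,xs.min(),xs.max(),ys.min(),ys.max())
    if n=="scene":
        # axis: mid of row extents for body rows
        for v in range(ys.min(),ys.max()+1,8): r=xs[ys==v]; print(v,r.min(),r.max())
print("cap top",onz(c,285.2,205,.23), "seat",s_of(onz(c,285.2,205,.23)))
# predictions in both images for a candidate axis: projected outline of circles r=44 at z 0,.175
t=np.linspace(0,2*np.pi,90)
def box(k,p):
    P=np.array([proj(k,[p[0]+r*np.cos(a),p[1]+r*np.sin(a),z]) for r,z in((.044,0),(.044,.175),(.024,.23)) for a in t]); return np.r_[P.min(0),P.max(0)].round(1)
p=onz(c,285.2,205,.23); print("top pred",box(c,p),"scene pred",box(s,p))
q0=state()["q"]
for flip in(0,1):
  o,z=ori(np.radians(40),True,flip)
  for P in(tcp(-.28,.02,.2,z),tcp(-.28,.02,.035,z),tcp(-.1,0,.035,z),tcp(-.03,0,.035,z)): print(flip,P.round(3),inverse_kinematics(P,o))
  for jy in(True,False):
    o,z=ori(0,jy,flip)
    for P in(tcp(-.065,-.22,.06,z),tcp(-.065,-.12,.06,z)): print(flip,jy,P.round(3),inverse_kinematics(P,o))
E
python3 m2.py
```

```text
top 268 299 191 221
scene 218 254 127 203
127 233 237
135 225 245
143 220 251
151 218 254
159 221 254
167 222 254
175 222 254
183 223 254
191 222 254
199 227 249
cap top [ 0.47012788 -0.06409497  0.23      ] seat [-0.17956054  0.01703576]
top pred [265.9 188.4 301.  222.4] scene pred [216.1 126.8 253.6 204.7]
0 [ 0.437 -0.273  0.333] [-0.93285379  0.18760413 -0.03341475  1.88717804  0.46961524 -2.49208618]
0 [ 0.437 -0.273  0.168] [-0.93285379  0.32480808 -0.18629967  1.59708917  0.46961524 -2.49208618]
0 [ 0.482 -0.098  0.168] [-0.62631598  0.11166658 -0.41033026  1.42053203  0.60552874 -2.17133362]
0 [ 0.492 -0.029  0.168] [-0.49327281  0.0397425  -0.47780743  1.33351784  0.64823803 -2.01566451]
0 True [0.721 0.015 0.233] [-0.15919722  0.5093487   0.26503432  1.32648194  0.         -1.58687655]
0 True [0.622 0.03  0.233] [-0.16183602  0.21217184 -0.0971629   1.26146159  0.         -1.58951535]
0 False [0.721 0.015 0.233] [-0.15919722  0.5093487   0.26503432  1.32648194  0.         -0.01608022]
0 False [0.622 0.03  0.233] [-0.16183602  0.21217184 -0.0971629   1.26146159  0.         -0.01871902]
1 [ 0.437 -0.273  0.333] [-0.93285379  0.18760413 -0.03341475  1.88717804  0.46961524  0.64950647]
1 [ 0.437 -0.273  0.168] [-0.93285379  0.32480808 -0.18629967  1.59708917  0.46961524  0.64950647]
1 [ 0.482 -0.098  0.168] [-0.62631598  0.11166658 -0.41033026  1.42053203  0.60552874  0.97025903]
1 [ 0.492 -0.029  0.168] [-0.49327281  0.0397425  -0.47780743  1.33351784  0.64823803  1.12592815]
1 True [0.721 0.015 0.233] [-0.15919722  0.5093487   0.26503432  1.32648194  0.          1.5547161 ]
1 True [0.622 0.03  0.233] [-0.16183602  0.21217184 -0.0971629   1.26146159  0.          1.5520773 ]
1 False [0.721 0.015 0.233] [-0.15919722  0.5093487   0.26503432  1.32648194  0.          3.12551243]
1 False [0.622 0.03  0.233] [-0.16183602  0.21217184 -0.0971629   1.26146159  0.          3.12287363]
```

```bash
cat >> h.py <<'E'
TZ=.024; O,Z=ori(np.radians(38),True,True)
def fx(n=5):
    "force on the tool along seat x, y (mean)"
    F=[]
    for _ in range(n): F.append(state()["force"]); hold(.02)
    F=np.mean(F,0); return F[:2]@ex,F[:2]@ey,F[2]
def to(x,y,v): line_to(tcp(x,y,TZ,Z),vel=v)
E
python3 - <<'E'
from h import *
set_gripper(.05)
move_ptp(tcp(-.285,.017,.2,Z),O); print(state()["time_s"])
line_to(tcp(-.285,.017,TZ,Z),vel=.15)
t=state()["time_s"]; hold(.3)
print(state()["time_s"],[np.round(fx(),2) for _ in range(3)])
t=state()["time_s"]; to(-.284,.017,.02); print("1mm took",state()["time_s"]-t)
st=state(); print(st["tcp_pos"]-tcp(-.284,.017,TZ,Z),st["gripper_width"],state()["time_s"])
k=cam("scene"); save(cv2.resize(k["img"][60:300,110:430],(800,600),interpolation=cv2.INTER_CUBIC),"s1.png")
E
```

```text
2.275
3.9 [array([ 0.22, -0.28, -0.37]), array([-0.08,  0.23, -0.29]), array([-0.17,  0.21,  0.05])]
1mm took 0.25
[3.81623293e-06 7.57533777e-05 1.79745790e-06] 0.04977639167773336 4.4
```

View pics/s1.png

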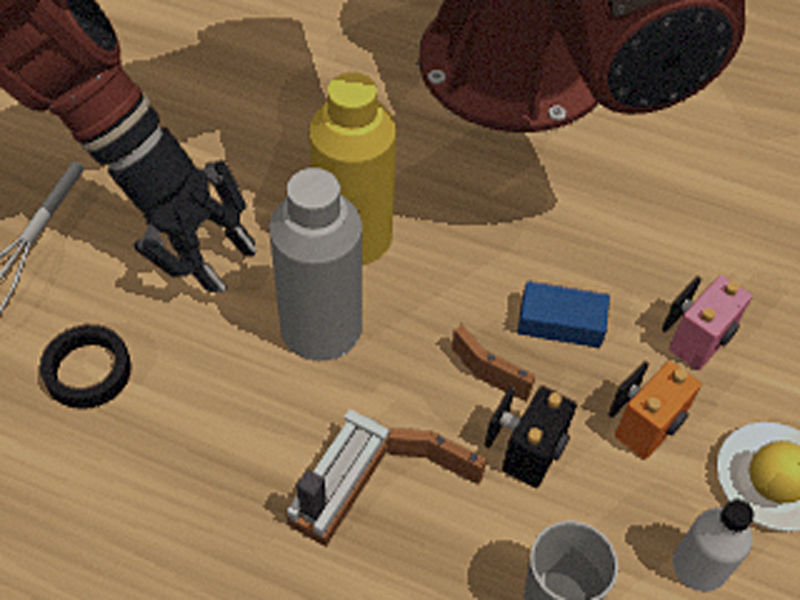

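The fork, at crop (230,260), is lined up behind the steel canister at (318,270) with the gripper body leaning away. Next I'll find contact and push to in front of the mouth.

Run:
```python
from h import *
to(-.245,.017,.05); hold(.1); b=fx(); x=-.245
while x<-.205:
    x+=.0015; to(x,.017,.02); f=fx(2)
    if f[0]-b[0]<-1.5: break
print("contact tip x",x,np.round(f,2)); xc=x
off=-.180-x  # canister centre - tip
# diagonal to axis y=0 at canister x=-.100
xe=-.100-off; N=6; x0=x
for i in range(1,N+1):
    to(x0+(xe-x0)*i/N,.017*(1-i/N),.04); print(np.round(fx(2),2))
hold(.2)
print("off",off,"tip x",xe,state()["time_s"])
k=cam("top"); import pickle; pickle.dump(k,open("top2.pkl","wb")); save(cv2.resize(k["img"][100:300,150:350],(600,600),interpolation=cv2.INTER_CUBIC),"t2.png")
```

```text
contact tip x -0.22099999999999997 [-2.33  0.02  0.01]
[-0.77  0.7  -0.52]
[-0.89 -0.25 -0.59]
[-0.27 -0.6  -0.13]
[-0.96 -1.35 -0.27]
[-1.38 -0.38  0.37]
[-0.59 -0.85 -0.55]
off 0.04099999999999998 tip x -0.141 13.45
```

View pics/t2.png

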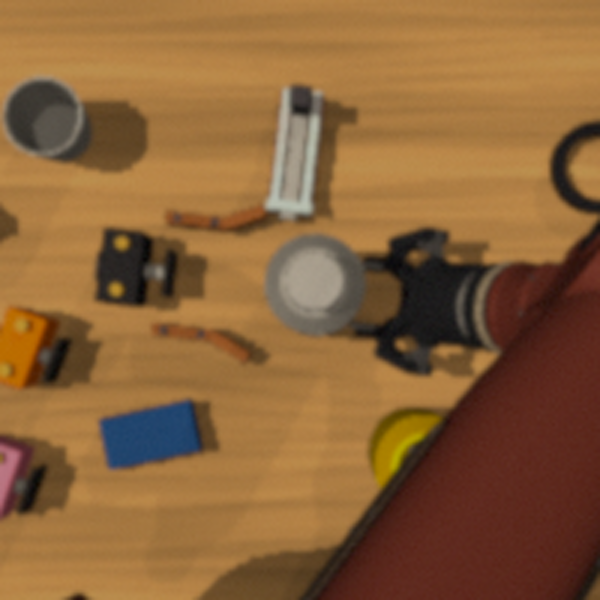

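The canister is upright in front of the mouth with its cap at (311,281), and the fork is square behind it. I'll check its position, enter the cradle, and creep forward to feel for the pad.

Run:
```python
from h import *
import pickle
k=pickle.load(open("top2.pkl","rb")); print("canister seat-frame",s_of(onz(k,253.7,193.7,.23)))
off=.041
for xc in(-.075,-.05,-.03,-.018):
    to(xc-off,0,.04); print(xc,np.round(fx(2),2),end=' ')
print(state()["time_s"])
xc=-.018; L=[]
while xc<.014:
    xc+=.0004; to(xc-off,0,.02); f=fx(2); L.append(f[0]); 
    m=np.median(L[-14:-2]) if len(L)>6 else -1.5
    if f[0]<m-3 : break
print(np.round(L,1)); print("xc",xc,"f now",np.round(fx(6),2),state()["time_s"], state()["tcp_pos"]-tcp(xc-off,0,TZ,Z))
```

```text
canister seat-frame [-0.09860409 -0.00094585]
-0.075 [-1.4  -0.01  0.11] -0.05 [-0.37 -0.38 -0.22] -0.03 [-0.98 -0.88 -0.13] -0.018 [-0.52 -1.67 -0.26] 16.2833
[-2.2 -4.7]
xc -0.017199999999999997 f now [-4.99 -0.34  0.08] 16.95 [ 1.48555620e-05 -1.45644953e-04  1.76167550e-05]
```

That 5 N looks like plain sliding drag, since the canister had coasted ahead after the fast move. I'll keep creeping.

Run:
```python
from h import *
off=.041; xc=-.0172; L=[]
while xc<.014 and state()["time_s"]<45:
    xc+=.0003; to(xc-off,0,.02); f=fx(2); L.append(-f[0])
    if f[0]<-11.5 or (len(L)>6 and L[-1]>np.median(L[-12:-1])+2.5 and L[-1]>L[-2]+.8 and L[-1]>max(L[:-2])+1): break
print(np.round(L,1)); print("xc",xc,"f now",np.round(fx(6),2),state()["time_s"])
```

```text
[4.7 4.6 4.6 4.1 4.9 3.9 4.6 4.4 4.5 4.  4.4 4.3 4.5 4.5 4.5 4.9 4.3 4.6
 4.6 4.3 4.1 5.1 4.4 4.7 4.8 5.1 4.  4.2 4.1 4.9 3.9 4.1 4.3 5.  4.8 4.4
 4.7 4.8 4.8 6.4 8. ]
xc -0.004899999999999995 f now [-6.96  0.16  0.44] 28.6667
```

Drag is steady at about 4.5 N, and the pad was met at x of about -5 mm (the image suggested -4). I'll step up to about 14.5 N felt.

Run:
```python
from h import *
off=.041; xc=-.0049; L=[]
for i in range(15):
    xc+=.0001; to(xc-off,0,.02); f=fx(5); L.append(-f[0])
    if L[-1]>14: break
hold(.2); a=-fx(10)[0]; print(np.round(L,1),xc,"held",a)
hold(.4); print("still",-fx(10)[0],state()["time_s"])
```

```text
[ 7.9  8.4  8.5  9.4  9.3  9.8 10.4 10.7 11.4 12.  12.2 12.2 13.1 13.8
 14. ] -0.0033999999999999985 held 14.080577997950407
still 14.364861054460395 34.6
```

The pad has had about 9.7 N for over a second. Now I'll retreat straight back, lift, and move in behind the knob.

Run:
```python
from h import *
off=.041
to(-.006-off,0,.01); print("after release",np.round(fx(4),2))
to(-.10-off,0,.08)
line_to(tcp(-.17,0,.16,Z),vel=.2)
set_gripper(0)
o,z=ori(0,True,True)
line_to(tcp(-.15,-.23,.2,z),vel=.25,ori=o)   # round the outside, above everything low
line_to(tcp(-.065,-.23,.15,z),vel=.2)
k=cam("top"); print(state()["time_s"])
import pickle; pickle.dump(k,open("top3.pkl","wb")); save(cv2.resize(k["img"][90:290,150:350],(600,600),interpolation=cv2.INTER_CUBIC),"t3.png")
```

```text
after release [-0.68 -1.02  0.73]
39.7667
```

View pics/t3.png

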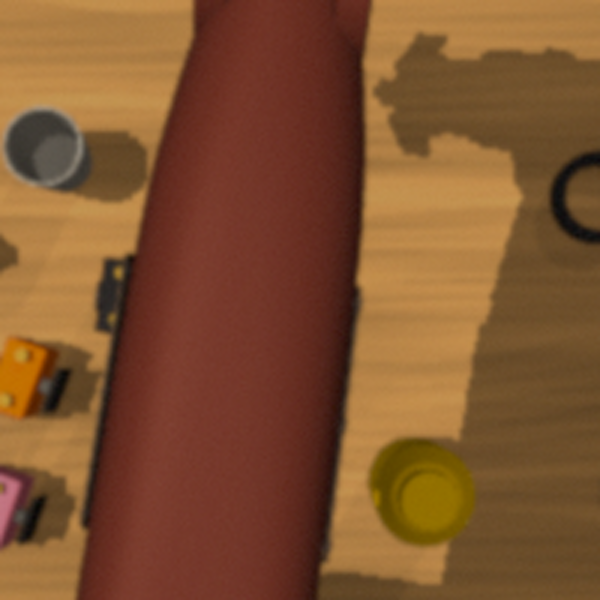

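The forearm hides the view from above. Before lowering, I'll check its clearance over the 230 mm canister in the scene view.

Run:
```python
from h import *
k=cam("scene"); save(cv2.resize(k["img"],(800,600),interpolation=cv2.INTER_CUBIC),"s3.png")
```

```text
(no output)
```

View pics/s3.png

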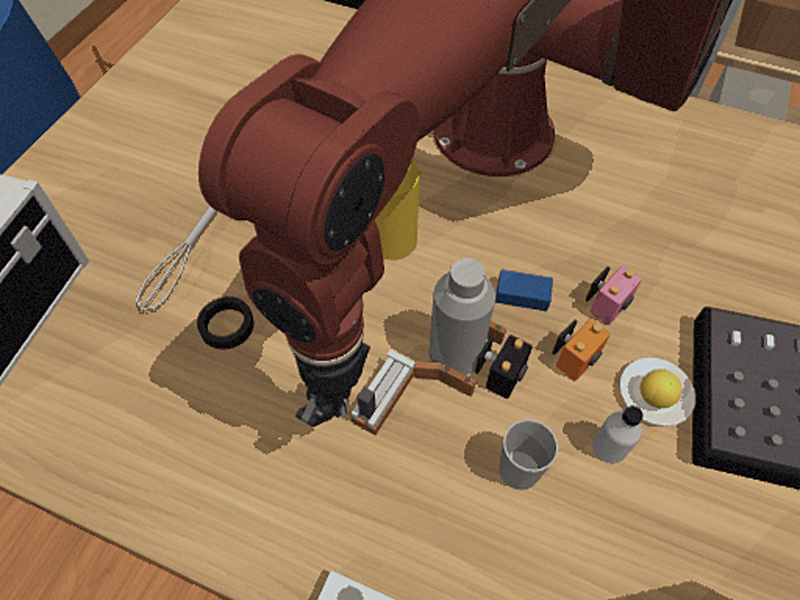

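The canister is home and upright at (462,320). The forearm is well above it, and the closed fingers at (322,412) sit outside the knob at (366,400). Now I'll push the bolt.

Run:
```python
from h import *
_,z=ori(0,True,True); P=lambda y:tcp(-.065,y,.058,z)
line_to(P(-.23),vel=.15); hold(.1); b=fx(4)[1]; y=-.23; L=[]
while y<-.185:
    y+=.0015; line_to(P(y),vel=.03); f=fx(2)[1]-b; 
    if f<-1.5: break
yc=y; print("contact y",yc,f,state()["time_s"])
for d in(.02,.04,.06,.068):
    line_to(P(yc+d),vel=.06); print(d,np.round(np.array(fx(2)),2))
y=yc+.068
while y<yc+.082 and state()["time_s"]<65:
    y+=.001; line_to(P(y),vel=.03); f=fx(2)[1]-b; L.append(f)
    if f<-9: break
print(np.round(L,1),"travel",y-yc,state()["time_s"])
```

```text
contact y -0.19999999999999998 -1.9272819661525988 46.4167
0.02 [-0.11  0.05  1.85]
0.04 [-0.52  0.16  0.88]
0.06 [-0.5  -0.17  1.88]
0.068 [-0.48  0.09  1.36]
[ -1.6  -1.5  -2.5  -1.2  -2.2  -2.6  -4.5  -5.8  -6.8  -8.4 -10. ] travel 0.07900000000000001 51.4
```

The end stop was felt at about 74–75 mm of travel. I'll back off, lift clear and check.

Run:
```python
from h import *
_,z=ori(0,True,True)
line_to(tcp(-.065,-.17,.058,z),vel=.1); line_to(tcp(-.075,-.18,.2,z),vel=.25)
k=cam("scene"); save(cv2.resize(k["img"][130:330,180:440],(780,600),interpolation=cv2.INTER_CUBIC),"s4.png")
print(state()["time_s"],np.round(fx(4),2))
for y in(-.175,-.100): u=proj(k,np.r_[w(-.065,y),.097]); print("knob top pred crop",y,[(u[0]-180)*3,(u[1]-130)*3])
for x in(-.012,-.005,.018): u=proj(k,np.r_[w(x,0),.23]); print("cap pred crop",x,[(u[0]-180)*3,(u[1]-130)*3])
```

```text
52.8083 [-0.19 -0.01 -0.23]
knob top pred crop -0.175 [np.float64(158.2109112155051), np.float64(365.41291699836086)]
knob top pred crop -0.1 [np.float64(211.5147858495786), np.float64(288.3218795244534)]
cap pred crop -0.012 [np.float64(348.96079721747896), np.float64(125.92245949186051)]
cap pred crop -0.005 [np.float64(357.7564476563818), np.float64(130.15518754081967)]
cap pred crop 0.018 [np.float64(386.9300722004483), np.float64(144.19440155406778)]
```

View pics/s4.png

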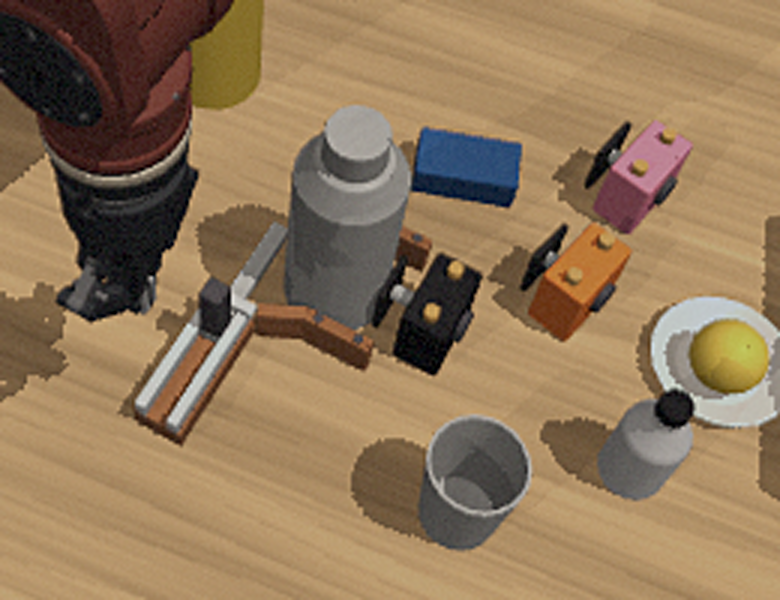

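The knob top is at (213,290), against (211,288) predicted for fully across. The cap at (358,128) puts the canister at x of about -5 mm, upright, and the robot is clear. Handing in.

```bash
python3 -c "
from h import *
finish_job()"
```

```text
the job is handed in; nothing more can be done
```

The canister is home in the cradle with the bolt fully across behind it. I handed the job in shortly after 53 s on the robot's clock, against the 72 s limit; the system reports no verdict.

- **Push:** I slid the canister in with the tilted, half-open fingers as a low fork. Steady drag was about 4.5 N, and the pad was met at x ≈ -5 mm.
- **Press:** I held 14.1 to 14.4 N at the wrist for about 1 s. Less the drag, that is roughly 9.7 N on the pad. This figure is inferred from the wrist force, not measured at the pad.
- **Bolt:** I pushed it across by its knob with closed fingers until the end stop was felt at about 74–75 mm.

**Last checks:**
- In the final picture the knob is within about 2 pixels of where fully across should show.
- The canister stands upright at x ≈ -5 mm.
- The tin, oil can and blue box look undisturbed. The tape, whisk and wood block were outside this picture; nothing low went near them.
- The wrist force was near zero with the arm clear.

No check failed. In the first creep, a force rise looked like the pad but turned out to be only drag. One top view was blocked by the forearm, so I used the scene camera instead.

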